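# Square a dental cast into the locating angle

### The arm

A 6-joint arm with a two-finger parallel gripper is mounted at the origin on the work surface. World frame = base frame: x ahead of the robot, y to its left, z up, the work surface at z = 0. Lengths are in m, angles in rad, forces in N, time in s.
With the tool pointing down it reaches from about 0.3 to 0.875 m from the base axis. Payload 6.4 kg.
Tool frame: the origin (TCP) lies on the mounting face of the last link; the fingertips stand 173 mm ahead of it and the grasp point (between the pads) lies 155 mm ahead of it (env.pinch_z is the distance from the TCP to the grasp point, in m); z points along the fingers, x is the direction in which the jaws open and shut, and the axes are right-handed (so a half turn about z gives the same grasp; the last joint's range is limited). The gripper opens to 85 mm and grips with 20 to 120 N. Pads are 22 mm wide; open, the fingers measure 114 mm over their backs; the gripper's body (76 mm by 85 mm) begins 54 mm behind the grasp point. The pads swing forward as they close: fully open they stand 13 mm farther back than shut.
Start: joints at [-1.325, 0.181, 1.607, -0, 1.354, -0.206], TCP at [0.251, -0.517, 0.405] pointing down, gripper open.
Joint ranges: [-2.99, 2.99], [-0.89, 2.07], [0.3, 2.58], [-1.14, 4.28], [0, 2.63], [-3.12, 3.12]. Speed limits (rad/s): [2.57, 2.57, 3.01, 3.14, 3.14, 3.14].

### API

Orientations are given as a unit quaternion [x, y, z, w].
In Python, from station import env gives the robot as it stands.
- The arm moves only by the tool apply_moves, never from a script. Its argument "series" is a list that holds one entry, the list of rows, each a list of 7 numbers: the gripper command: -1 is shut, 1 is fully open, values between are in proportion, then the shift along the tool's x, y, z in m, then the turn, a rotation vector about the tool's x, y, z in rad. In form: [[[claw, tx, ty, tz, ax, ay, az], ...]]. A call has 1 to 20 rows; each row shifts and turns the commanded pose from where the row before left it, along the tool's axes as they then stand; what a row does not reach is not made up. A row lasts 1/10 s, in which the tool goes at most 50 mm and 8.59 degrees, less where a joint would pass 70% of its speed; a pose out of reach is approached as far as the arm can. A call with a gripper value outside its range is refused whole. The fingers move at their own pace and stop on an object; "newtons" is the grip in N (left out, the last holds). Time passes only in rows, so rows that do not move let the fingers close. It gives the time, the measured TCP pose, the force and the opening at its end, in the units of the state.
- env.sense(): the state, without advancing time (a new reading comes with each control period).
- env.capture(name): name is "side" or "top" or "wrist"; returns the picture (400x640x3 uint8, red, green, blue); there is no depth.
- env.camera_info(name): a dict with "fovy" (degrees; the focal length in pixels is half the picture's height over the tangent of half this angle, whatever the lens; pixels are square), "cx", "cy" (the principal point, pixels), "R" (3x3) and "t" (3): a world point X has camera coordinates R X + t. Camera axes: x right, y down, z forward; pixel columns grow to the right and rows downward; lengths in m; the calibration is good to about 2 mm. The wrist camera is an equidistant fisheye: a pixel r from the principal point sees the ray r / f radians off the axis. A picture is of the moment at which its call begins: read the wrist's pose just before it. camera_info takes no time and is no camera call; for the wrist camera it gives the pose at the moment of the call.
- env.hand_in(): hands the job in, once; it reports no verdict.
Trained networks look in the newest picture that a camera, given by its name, has taken for a name from the list of things; names that differ only in an ending like _2 or _b are one class to them, and where a whole thing is asked for, a point or a joint stands for the part that bears it (a point fixed in the world has none). Each returns a list of dicts, best first, with "conf" (0 to 1); they miss things now and then, are a little off and sometimes report something else, mostly with a low value. They report only what shows in the picture. A call takes as long as a camera call. They do not tell look-alikes from the thing itself.
- env.cut_out(camera, label): "pixels" (400x640 bool, what is visible of it) and "position" ([column, row] in pixels, amid what is visible of it).
- env.pinpoint(camera, label): "position" ([column, row] in pixels: a listed point, or the origin of a listed thing).
The state is a dict: "t": time; "joints": joint angles; "qd": joint speeds; "joint_efforts": joint torques, N m; "ee_pos": TCP position; "tcp_rot": TCP orientation; "force": force on the tool from outside, world axes, zero at the start; "torque": the same for the moment, N m; "finger_gap": finger opening in m.
Only numpy, scipy, OpenCV 4.12 (cv2) and the standard library are available. Lean on these libraries where they do the work, as an engineer would, in place of code of your own. Each camera call takes 0.05 s, during which the arm holds its last target. There are 200 camera calls.

### The job

Push the full-arch dental cast (the larger one, with the horseshoe of teeth) along the bench into the corner of the metal locating angle, so that its flat heel lies flush against the long rail and its side touches the short rail. Only push it with the fingers: it must stay flat on the bench, never lifted, carried or tipped. Leave the small cast, the bowl and the cup where they are, and finish with the hand clear.

Things in the scene. Friction and masses are not known exactly. Their poses are not given: they have to be found in the camera images.
- cast: Full-arch dental cast, cream stone, loose, 0.14 to 0.28 kg. Base 65 mm (own x) by 75 mm (own y), 20 mm thick; teeth, inside its outline, reach 38 mm. +x face: heel (open end of the horseshoe), flat. -x face: front, flat for its middle 55 mm, corners cut off. Origin: centre of the underside. At the start the heel looks to the long rail within about 30 degrees, short of it and right of the short rail.
- cast_heel (a point): Middle of the cast's heel face, 10 mm above its underside; axes as cast.
- cast_side (a point): Middle of the cast's +y side face, the side that goes to the short rail, 10 mm above its underside; axes as cast.
- angle: L-shaped stop of aluminium bar 16 mm wide and high, fixed to the bench. Origin: inner corner at bench level; axes within 8 degrees of the world's. Long rail: inner face is its plane x = 0, 370 mm from the corner to -y. Short rail: inner face is y = 0, 70 mm from the corner to -x. Cast when home: axes parallel to these, its origin at x -32.5, y -37.5 mm here.
- part_cast: Small part-arch cast of the same cream stone, loose, 0.08 kg: base 40 mm (own x) by 50 mm (own y) by 20 mm, a straight row of four teeth up to 36 mm high. Origin at the centre of its underside. Stands beside the full cast, left or right of it. To be left alone.
- bowl: Green plastic mixing bowl, loose, rim 124 mm across, 75 mm high; origin at the centre of its underside. To be left alone.
- cup: White plastic cup, loose, rim 72 mm across, 90 mm high; origin at the centre of its underside. To be left alone.
Things that resemble listed ones, but are neither listed nor needed, are in the scene too. What is shaped like the cast but black or turquoise is not meant.

How it is judged:
At the end, for the whole second after the job is handed in: The full-arch cast lies flat on the bench and still in the corner of the angle: middle of its heel within 3.5 mm of the long rail's inner face, middle of its +y side within 3.5 mm of the short rail's inner face, turned no more than 0.05 rad (3 degrees) from the rails (x of cast_heel in the frame of angle between -0.0035 and 0.004 m and y of cast_side in the frame of angle between -0.0035 and 0.004 m and angle between the x axis of cast and the x axis of angle, either way round below 0.05 rad and height (world z) of cast below 0.003 m and angle between cast's own z axis and vertical below 0.03 rad and linear speed of cast below 0.01 m/s); the robot touches nothing.
It fails at once if the full-arch cast is lifted more than 6 mm off the bench (height (world z) of cast above 0.006 m).
It fails at once if the full-arch cast is tipped by more than 0.15 rad (angle between cast's own z axis and vertical above 0.15 rad).
It fails at once if the small cast is moved more than 12 mm (distance of part_cast from where it was at the start of the episode above 0.012 m).
It fails at once if the bowl is moved more than 15 mm (distance of bowl from where it was at the start of the episode above 0.015 m).
It fails at once if the cup is moved more than 15 mm (distance of cup from where it was at the start of the episode above 0.015 m).
It also fails if it takes over 64 s, if anything falls off the work surface, if the arm or the gripper's body presses on something with over 40 N, if the wrist force passes 120 N, or if a joint passes its speed limit or range.

## Working session

There is one attempt and no reset: what is moved stays moved. The work goes in short steps, Python scripts to look and compute and a tool call to move; the robot and the scene stay as the last step left them, time stands still between calls to the robot, and variables do not carry over. Pictures are saved under pics/ and viewed, about 8 in all and at most 12, crops included, and the job is handed in when it is done.

Besides the shell and the picture viewer there is one more tool, called after "Emit:" as name(argument=value, ...), one argument or row to a line, values as JSON. apply_moves: Moves the arm, as the interface text tells. Its arguments: {"type":"object","properties":{"series":{"type":"array"},"newtons":{"type":"number"}},"required":["series"]}

```bash
ls; mkdir -p pics; cat > h.py <<'E'
from station import env
import numpy as np, cv2
from scipy.spatial.transform import Rotation as Rn
def ray(ci,p):
    f=200/np.tan(np.radians(ci['fovy'])/2)
    d=np.array([(p[0]-ci['cx'])/f,(p[1]-ci['cy'])/f,1.0]); R=np.array(ci['R']);t=np.array(ci['t'])
    return -R.T@t, R.T@d
def toz(ci,p,z):
    c,d=ray(ci,p); return c+d*(z-c[2])/d[2]
def proj(ci,X):
    f=200/np.tan(np.radians(ci['fovy'])/2)
    c=np.array(ci['R'])@np.array(X)+np.array(ci['t']); return np.array([ci['cx']+f*c[0]/c[2],ci['cy']+f*c[1]/c[2]])
def save(n,im): cv2.imwrite(f'pics/{n}.png',im[:,:,::-1])
E
python3 - <<'E'
from h import *
np.set_printoptions(precision=4,suppress=True)
s=env.sense();print(s['t'],s['ee_pos'],s['tcp_rot'],s['finger_gap'])
for c in('top','side'):
    im=env.capture(c);save(c+'0',im);ci=env.camera_info(c);print(c,ci)
    for l,z in(('cast',0),('cast_heel',.01),('cast_side',.01),('angle',0),('part_cast',0),('bowl',0),('cup',0)):
        for d in env.pinpoint(c,l)[:3]: print(l,round(d['conf'],2),np.array(d['position']),toz(ci,d['position'],z))
E
```

```text
pics
0.0 [ 0.251  -0.517   0.4038] [ 0.8475 -0.5307 -0.0006 -0.0006] 0.08531918802852312
top {'fovy': 47.28904221957272, 'cx': 322.73503077979103, 'cy': 193.98739690049192, 'R': array([[-0.0256, -0.9993,  0.0282],
       [-0.9946,  0.0227, -0.1011],
       [ 0.1004, -0.0306, -0.9945]]), 't': array([-0.0102,  0.5092,  1.1208])}
cast 0.79 [267.6 209.6] [0.4747 0.1183 0.    ]
cast 0.7 [315.7 187.3] [ 0.5292 -0.0057  0.    ]
cast 0.42 [170.1 239.2] [0.4058 0.3641 0.    ]
cast_heel 0.89 [258.1 219. ] [0.4508 0.1416 0.01  ]
cast_heel 0.89 [333.9 265.5] [ 0.3297 -0.0464  0.01  ]
cast_heel 0.84 [321.3 171.9] [ 0.5673 -0.0208  0.01  ]
cast_side 0.98 [343.9 246.4] [ 0.3766 -0.0729  0.01  ]
cast_side 0.79 [276.1 222.3] [0.4414 0.0965 0.01  ]
angle 0.76 [249.4 139.5] [0.6574 0.1628 0.    ]
part_cast 0.84 [374.4 175.8] [ 0.5557 -0.1582  0.    ]
bowl 0.65 [173.8 242.8] [0.3966 0.3548 0.    ]
cup 0.79 [475.4 152.1] [ 0.6125 -0.4257  0.    ]
side {'fovy': 46.503022821741155, 'cx': 312.35267720407023, 'cy': 202.91901892541821, 'R': array([[-0.8666, -0.4989, -0.0138],
       [-0.2972,  0.5381, -0.7887],
       [ 0.4009, -0.6794, -0.6146]]), 't': array([0.4624, 0.1929, 0.8902])}
cast 0.9 [311.3 211.6] [ 0.5467 -0.0176  0.    ]
cast 0.8 [306.5 254.9] [0.4814 0.1159 0.    ]
cast 0.74 [388.7 230.1] [ 0.3581 -0.0451  0.    ]
cast_heel 0.75 [405.1 225.2] [ 0.3284 -0.068   0.01  ]
cast_heel 0.74 [312.9 265.1] [0.4491 0.1441 0.01  ]
cast_heel 0.55 [303.2 207.4] [ 0.5654 -0.0115  0.01  ]
cast_side 0.95 [325.7 248.9] [0.4492 0.0886 0.01  ]
cast_side 0.93 [302.6 218.1] [0.5461 0.0237 0.01  ]
cast_side 0.89 [385.3 219.5] [ 0.3757 -0.0649  0.01  ]
angle 0.95 [227.9 238. ] [0.6641 0.1555 0.    ]
angle 0.7 [337.1 180.9] [ 0.5515 -0.1612  0.    ]
part_cast 0.57 [339.5 182.5] [ 0.5426 -0.1578  0.    ]
bowl 0.58 [271.7 359.6] [0.4034 0.3666 0.    ]
cup 0.81 [357.3 133.2] [ 0.6139 -0.4139  0.    ]
```

View pics/top0.png

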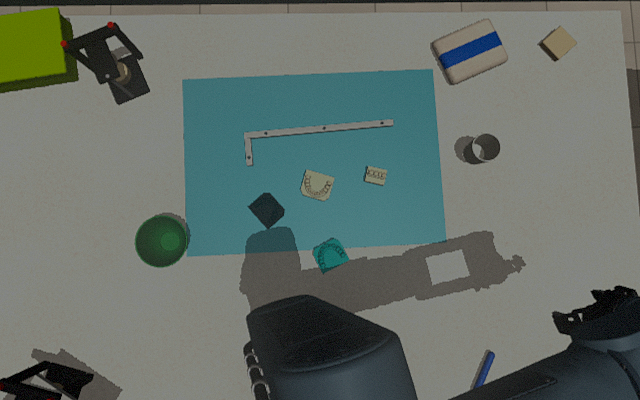

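View pics/side0.png

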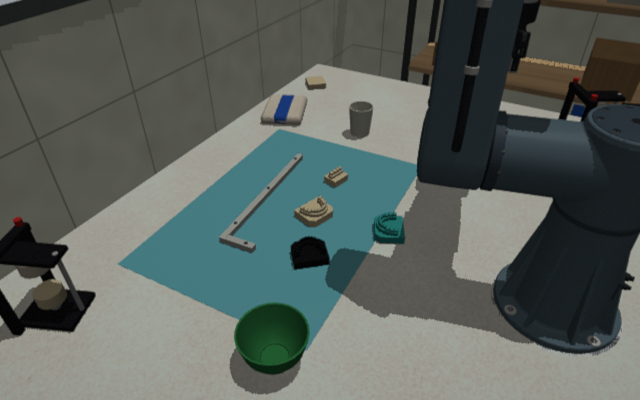

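The top view shows the cream cast near (317,185) with its heel facing the long rail, and the part cast near (375,176). The angle's corner is near (250,138). The black cast (267,210) and turquoise cast (330,255) are the look-alikes. Next I'll fit accurate poses to the masks from both cameras.

```bash
cat >> h.py <<'E'
from scipy.optimize import minimize
def ext(poly,z0,z1): return np.array([[x,y,z] for z in (z0,z1) for x,y in poly])
CAST=[ext([(32.5,37.5),(32.5,-37.5),(-22.5,-37.5),(-32.5,-27.5),(-32.5,27.5),(-22.5,37.5)],0,20)/1e3,
      ext([(26,31),(26,-31),(-10,-31),(-27,-15),(-27,15),(-10,31)],0,36)/1e3]
ANG=[ext([(0,16),(16,16),(16,-370),(0,-370)],0,16)/1e3, ext([(-70,0),(-70,16),(16,16),(16,0)],0,16)/1e3]
S=8
def sil(ci,parts,p):
    c,s=np.cos(p[2]),np.sin(p[2]);R=np.array([[c,-s,0],[s,c,0],[0,0,1]])
    m=np.zeros((400,640),np.uint8); big=None
    out=[]
    for P in parts:
        out.append(cv2.convexHull(np.array([proj(ci,R@q+[p[0],p[1],0]) for q in P],np.float32)))
    return out
def raster(hulls,box):
    x0,y0,w,h=box; m=np.zeros((h*S,w*S),np.uint8)
    for H in hulls: cv2.fillConvexPoly(m,np.round(((H-[x0-.5,y0-.5])*S-.5)).astype(np.int32),1)
    return cv2.resize(m.astype(np.float32),(w,h),interpolation=cv2.INTER_AREA)
def fit(views,parts,p0):
    # views: list of (ci,mask)
    V=[]
    for ci,m in views:
        x,y,w,h=cv2.boundingRect(m.astype(np.uint8)); b=(x-12,y-12,w+24,h+24)
        M=np.pad(m,40)[b[1]+40:b[1]+b[3]+40,b[0]+40:b[0]+b[2]+40].astype(np.float32); V.append((ci,M,b))
    def cost(q):
        p=[q[0]/100,q[1]/100,q[2]/10]
        return sum(np.abs(raster(sil(ci,parts,p),b)-M).sum()/M.sum() for ci,M,b in V)
    q0=np.array([p0[0]*100,p0[1]*100,p0[2]*10])
    for k in (1.,.4):
        r=minimize(cost,q0,method='Nelder-Mead',options=dict(initial_simplex=np.vstack([q0]+[q0+k*np.eye(3)[i] for i in range(3)]),xatol=.003,fatol=1e-5)); q0=r.x
    return np.array([q0[0]/100,q0[1]/100,q0[2]/10]),r.fun
def rel(a,b):
    d=Rn.from_euler('z',-b[2]).apply([a[0]-b[0],a[1]-b[1],0]); return np.array([d[0]*1e3,d[1]*1e3,np.degrees(a[2]-b[2])])
def masks(cam,label,near):
    L=env.cut_out(cam,label); L=[d for d in L if np.hypot(*(np.array(d['position'])-near))<45]
    return L[0]['pixels'] if L else None
E
cat > m.py <<'E'
from h import *
np.set_printoptions(precision=4,suppress=True)
V={};
for c,pa,pc in(('top',(315,135),(317,184)),('side',(262,205),(313,211))):
    im=env.capture(c);ci=env.camera_info(c)
    for l,n in(('angle',pa),('cast',pc)):
        m=masks(c,l,n); print(c,l,None if m is None else m.sum())
        if m is not None: V.setdefault(l,[]).append((ci,m,c))
    if c=='top': save_im=im;cit=ci
for l,parts,p0 in(('angle',ANG,(.66,.16,-.08)),('cast',CAST,(.54,-.01,.2))):
    for vs in [V[l]]+[[v] for v in V[l]]:
        p,f=fit([v[:2] for v in vs],parts,p0); print(l,[v[2] for v in vs],p,f)
        if len(vs)==len(V[l]): V[l+'p']=p
print('rel',rel(V['castp'],V['anglep']))
b=cv2.resize(save_im[110:240,230:400],None,fx=4,fy=4,interpolation=cv2.INTER_CUBIC)
for l,parts in(('angle',ANG),('cast',CAST)):
    for H in sil(cit,parts,V[l+'p']): cv2.polylines(b,[np.int32((H-[230-.5,110-.5])*4)],True,(255,0,0),1)
save('fit0',b)
E
python3 m.py
```

```text
top angle 1273
top cast 696
side angle 1332
side cast 1010
angle ['top', 'side'] [0.6602 0.1582 0.0742] 0.20931407809257507
angle ['top'] [0.6604 0.1596 0.0735] 0.09368862956762314
angle ['side'] [0.6594 0.1566 0.0771] 0.08347409963607788
cast ['top', 'side'] [ 0.5342 -0.0076 -0.2834] 1.1448371410369873
cast ['top'] [ 0.5333 -0.0072 -0.3206] 0.09918282926082611
cast ['side'] [ 0.5467 -0.02    0.2667] 1.0
rel [-137.9214 -155.9859  -20.491 ]
```

View pics/fit0.png

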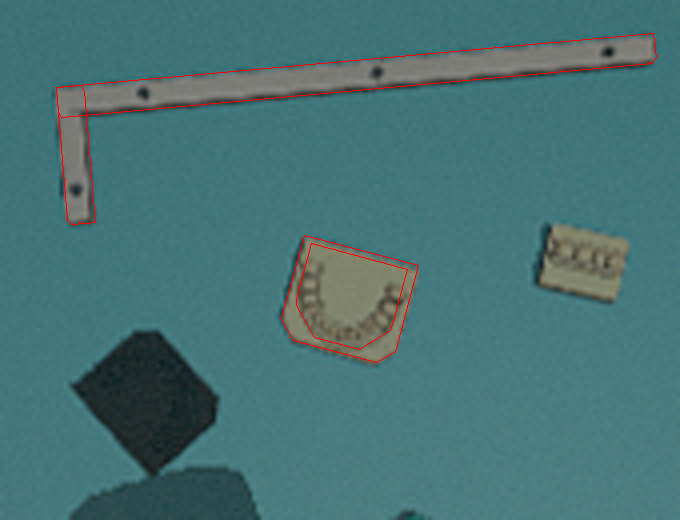

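The fit overlay matches the angle and the cast in the top view; the side-view cast mask latched onto something else, so I'm using the top fit for the cast. Plan: push the front face with two half-open fingertips along an arc until the heel is flush with the long rail. Then push the side along the rail.

```bash
cat >> h.py <<'E'
def pose():
    s=env.sense(); X=Rn.from_quat(s['tcp_rot']).as_matrix()
    return np.array([*s['ee_pos'],np.arctan2(X[1,0],X[0,0])]),s
def rows(start,wps,claw):
    """wps: (x,y,z,yaw,n) linear in between"""
    p=np.array(start,float); out=[]
    for *w,n in wps:
        w=np.array(w); d=(w-p)/n
        for i in range(n):
            c,s=np.cos(p[3]),np.sin(p[3])
            out.append([claw,round(d[0]*c+d[1]*s,4),round(d[0]*s-d[1]*c,4),round(-d[2],4),0,0,round(-d[3],4)]); p=p+d
    print(str(out).replace(' ',''))
E
python3 - <<'E'
from h import *
p,s=pose();print(p)
rows(p,[(.473,.013,.30,-1.891,15),(.473,.013,.20,-1.891,3)],-.3)
E
```

```text
[ 0.25106318 -0.51732059  0.40474055 -1.11900346]
[[-0.3,np.float64(-0.0253),np.float64(-0.0287),np.float64(0.007),0,0,np.float64(0.0515)],[-0.3,np.float64(-0.0268),np.float64(-0.0274),np.float64(0.007),0,0,np.float64(0.0515)],[-0.3,np.float64(-0.0282),np.float64(-0.026),np.float64(0.007),0,0,np.float64(0.0515)],[-0.3,np.float64(-0.0295),np.float64(-0.0245),np.float64(0.007),0,0,np.float64(0.0515)],[-0.3,np.float64(-0.0307),np.float64(-0.023),np.float64(0.007),0,0,np.float64(0.0515)],[-0.3,np.float64(-0.0318),np.float64(-0.0213),np.float64(0.007),0,0,np.float64(0.0515)],[-0.3,np.float64(-0.0329),np.float64(-0.0197),np.float64(0.007),0,0,np.float64(0.0515)],[-0.3,np.float64(-0.0339),np.float64(-0.018),np.float64(0.007),0,0,np.float64(0.0515)],[-0.3,np.float64(-0.0347),np.float64(-0.0162),np.float64(0.007),0,0,np.float64(0.0515)],[-0.3,np.float64(-0.0355),np.float64(-0.0144),np.float64(0.007),0,0,np.float64(0.0515)],[-0.3,np.float64(-0.0362),np.float64(-0.0125),np.float64(0.007),0,0,np.float64(0.0515)],[-0.3,np.float64(-0.0368),np.float64(-0.0107),np.float64(0.007),0,0,np.float64(0.0515)],[-0.3,np.float64(-0.0373),np.float64(-0.0088),np.float64(0.007),0,0,np.float64(0.0515)],[-0.3,np.float64(-0.0377),np.float64(-0.0068),np.float64(0.007),0,0,np.float64(0.0515)],[-0.3,np.float64(-0.038),np.float64(-0.0049),np.float64(0.007),0,0,np.float64(0.0515)],[-0.3,np.float64(0.0),np.float64(-0.0),np.float64(0.0333),0,0,np.float64(-0.0)],[-0.3,np.float64(0.0),np.float64(-0.0),np.float64(0.0333),0,0,np.float64(-0.0)],[-0.3,np.float64(0.0),np.float64(-0.0),np.float64(0.0333),0,0,np.float64(-0.0)]]
```

Emit:
apply_moves(
  series=[
    [[-0.3,-0.025,-0.029,0.007,0,0,0.0515],[-0.3,-0.027,-0.027,0.007,0,0,0.0515],[-0.3,-0.028,-0.026,0.007,0,0,0.0515],[-0.3,-0.0295,-0.0245,0.007,0,0,0.0515],[-0.3,-0.031,-0.023,0.007,0,0,0.0515],[-0.3,-0.032,-0.021,0.007,0,0,0.0515],[-0.3,-0.033,-0.02,0.007,0,0,0.0515],[-0.3,-0.034,-0.018,0.007,0,0,0.0515],[-0.3,-0.035,-0.016,0.007,0,0,0.0515],[-0.3,-0.0355,-0.0145,0.007,0,0,0.0515],[-0.3,-0.036,-0.0125,0.007,0,0,0.0515],[-0.3,-0.037,-0.0105,0.007,0,0,0.0515],[-0.3,-0.037,-0.009,0.007,0,0,0.0515],[-0.3,-0.038,-0.007,0.007,0,0,0.0515],[-0.3,-0.038,-0.005,0.007,0,0,0.0515],[-0.3,0,0,0.033,0,0,0],[-0.3,0,0,0.033,0,0,0],[-0.3,0,0,0.033,0,0,0],[-0.3,0,0,0,0,0,0]],
  ],
)

```text
t: 3.0
ee_pos: [0.4709, 0.0141, 0.1969]
tcp_rot: [-0.585, 0.811, 0.003, -0.003]
force: [-1.2, -0.4, 0.4]
finger_gap: 0.03
```

```bash
python3 - <<'E'
from h import *
p,s=pose();print(p,s['force'])
a=env.capture('side')[130:300,230:460];a=cv2.resize(a,None,fx=2.3,fy=2.3,interpolation=cv2.INTER_CUBIC)
w=env.capture('wrist')[:, 150:490]
b=np.zeros((400,800,3),np.uint8);w=cv2.resize(w,(270,318));a=a[:400,:529];b[:a.shape[0],:a.shape[1]]=a;b[:318,530:800]=w
save('s1',b)
E
```

```text
[ 0.47088842  0.01410605  0.19692421 -1.89121308] [-1.22338132 -0.44489781  0.41099383]
```

View pics/s1.png

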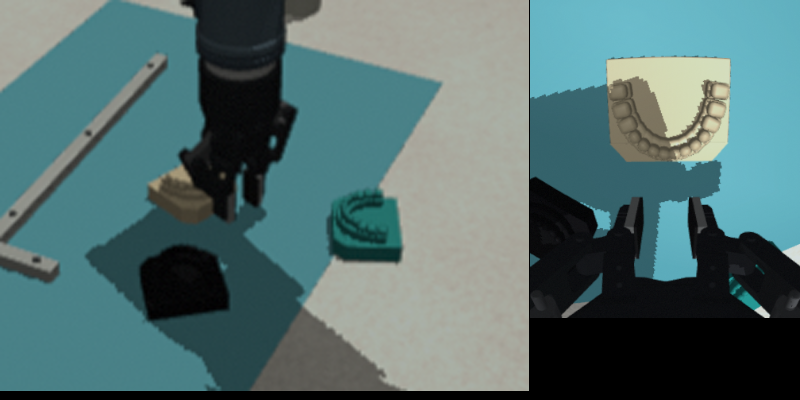

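```bash
cat >> h.py <<'E'
def prn(out): print('['+','.join('['+','.join(f'{v:g}' for v in r)+']' for r in out)+']')
E
sed -i "s/    print(str(out).replace(' ',''))/    prn(out)/" h.py
python3 - <<'E'
from h import *
p,s=pose()
th=-.32; L=.0435
# cast path
c=np.array([.4709,.0141])+L*np.array([np.cos(th),np.sin(th)])
w=[(p[0],p[1],p[2]-.016,th-np.pi/2,2)]
def go(dist,dth,n):
    global c,th
    for i in range(n):
        th+=dth/n/2; c=c+dist/n*np.array([np.cos(th),np.sin(th)]); th+=dth/n/2
        h=c-L*np.array([np.cos(th),np.sin(th)]); w.append((h[0],h[1],p[2]-.016,th-np.pi/2,1))
go(.018,0,2);go(.012,0,2);go(.080,.394,14)
rows(p,w,-.3);print(w[-1],c,rel([*c,th],[.6604,.1596,.0735]))
E
```

```text
[[-0.3,-0,0,0.008,0,0,-0.0004],[-0.3,-0,0,0.008,0,0,-0.0004],[-0.3,0.0001,-0.0066,-0,0,0,0],[-0.3,0,-0.009,-0,0,0,-0],[-0.3,0,-0.006,-0,0,0,-0],[-0.3,0,-0.006,-0,0,0,-0],[-0.3,0.0011,-0.0057,-0,0,0,-0.0281],[-0.3,0.0011,-0.0057,-0,0,0,-0.0281],[-0.3,0.0011,-0.0057,-0,0,0,-0.0281],[-0.3,0.0011,-0.0057,-0,0,0,-0.0281],[-0.3,0.0011,-0.0057,-0,0,0,-0.0281],[-0.3,0.0011,-0.0057,-0,0,0,-0.0281],[-0.3,0.0011,-0.0057,-0,0,0,-0.0281],[-0.3,0.0011,-0.0057,-0,0,0,-0.0281],[-0.3,0.0011,-0.0057,-0,0,0,-0.0281],[-0.3,0.0011,-0.0057,-0,0,0,-0.0281],[-0.3,0.0011,-0.0057,-0,0,0,-0.0281],[-0.3,0.0011,-0.0057,-0,0,0,-0.0281],[-0.3,0.0011,-0.0057,-0,0,0,-0.0281],[-0.3,0.0011,-0.0057,-0,0,0,-0.0281]]
(np.float64(0.5761735093232346), np.float64(-0.021988870846445848), np.float64(0.18486955497418145), -1.4967963267948967, 1) [ 0.61955446 -0.01877281] [-5.38338604e+01 -1.74891773e+02  2.86478898e-02]
```

Emit:
apply_moves(
  series=[
    [[-0.3,0,0,0.009,0,0,0],[-0.3,0,0,0.009,0,0,0],[-0.3,0,-0.007,0,0,0,0],[-0.3,0,-0.009,0,0,0,0],[-0.3,0,-0.006,0,0,0,0],[-0.3,0,-0.006,0,0,0,0],[-0.3,0.0011,-0.0057,0,0,0,-0.028],[-0.3,0.0011,-0.0057,0,0,0,-0.028],[-0.3,0.0011,-0.0057,0,0,0,-0.028],[-0.3,0.0011,-0.0057,0,0,0,-0.028],[-0.3,0.0011,-0.0057,0,0,0,-0.028],[-0.3,0.0011,-0.0057,0,0,0,-0.028],[-0.3,0.0011,-0.0057,0,0,0,-0.028],[-0.3,0.0011,-0.0057,0,0,0,-0.028],[-0.3,0.0011,-0.0057,0,0,0,-0.028],[-0.3,0.0011,-0.0057,0,0,0,-0.028],[-0.3,0.0011,-0.0057,0,0,0,-0.028],[-0.3,0.0011,-0.0057,0,0,0,-0.028],[-0.3,0.0011,-0.0057,0,0,0,-0.028],[-0.3,0.0011,-0.0057,0,0,0,-0.028]],
  ],
)

```text
t: 5.1
ee_pos: [0.5767, -0.0216, 0.1827]
tcp_rot: [0.733, -0.681, 0.0, 0.0]
force: [-3.1, -0.2, 2.2]
finger_gap: 0.0298
```

```bash
python3 - <<'E'
from h import *
p,s=pose();print(p,s['force'],s['finger_gap'])
w=env.capture('wrist')[:, 110:530];a=env.capture('side')[130:300,200:400];a=cv2.resize(a,None,fx=1.9,fy=1.9)
b=np.zeros((400,800,3),np.uint8);b[:,:420]=w;b[:323,420:800]=a
save('s2',b)
E
```

```text
[ 0.5766842  -0.02160779  0.18266222 -1.49720574] [-3.12466705 -0.20564306  2.22751049] 0.029797422376543904
```

View pics/s2.png

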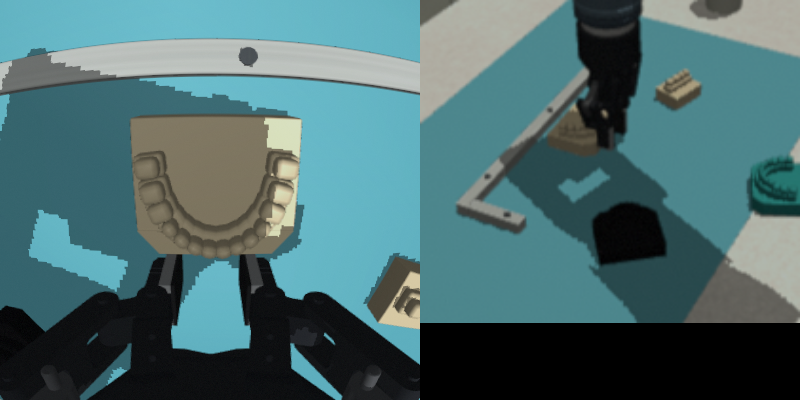

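The cast follows squarely, with both fingers on its front face and the heel about 20 mm from the rail. I'll go on to contact.

Emit:
apply_moves(
  series=[
    [[-0.3,0,-0.004,0,0,0,0],[-0.3,0,-0.004,0,0,0,0],[-0.3,0,-0.004,0,0,0,0],[-0.3,0,-0.004,0,0,0,0],[-0.3,0,-0.001,0,0,0,0],[-0.3,0,-0.001,0,0,0,0],[-0.3,0,-0.001,0,0,0,0],[-0.3,0,-0.001,0,0,0,0]],
  ],
)

```text
t: 6.0
ee_pos: [0.5955, -0.0201, 0.1826]
tcp_rot: [0.732, -0.681, -0.001, 0.001]
force: [-9.2, -1.4, 7.5]
finger_gap: 0.0299
```

Emit:
apply_moves(
  series=[
    [[-0.3,0,-0.001,0,0,0,0],[-0.3,0,-0.001,0,0,0,0]],
  ],
)

```text
t: 6.2
ee_pos: [0.5964, -0.0201, 0.1826]
tcp_rot: [0.732, -0.681, -0.003, 0.002]
force: [-16.7, -2.8, 14.3]
finger_gap: 0.0301
```

```bash
python3 - <<'E'
from h import *
A=np.array([.6604,.1596]);t=.0735
R=np.array([[np.cos(t),-np.sin(t)],[np.sin(t),np.cos(t)]])
p,s=pose();print(p,s['force']);print('rel',R.T@(p[:2]-A))
h=A+R@[-.034,-.242];b=p[:2]+R@[-.02,0];print(h)
rows(p,[(*b,p[2],p[3],2),(*b,.27,p[3],2),(*h,.27,t,13),(*h,.20,t,2)],-.53)
E
```

```text
[ 0.59636646 -0.02008217  0.18257697 -1.49890051] [-16.66370737  -2.77823521  14.30205538]
rel [-0.07705541 -0.17449481]
[ 0.64426279 -0.08424337]
[[-0.53,0,0.01,-0,0,0,-0],[-0.53,0,0.01,-0,0,0,-0],[-0.53,0,0,-0.0437,0,0,-0],[-0.53,0,0,-0.0437,0,0,-0],[-0.53,0.0052,-0.0049,-0,0,0,-0.121],[-0.53,0.0057,-0.0042,-0,0,0,-0.121],[-0.53,0.0062,-0.0035,-0,0,0,-0.121],[-0.53,0.0066,-0.0027,-0,0,0,-0.121],[-0.53,0.0068,-0.0019,-0,0,0,-0.121],[-0.53,0.007,-0.001,-0,0,0,-0.121],[-0.53,0.0071,-0.0002,-0,0,0,-0.121],[-0.53,0.0071,0.0007,-0,0,0,-0.121],[-0.53,0.0069,0.0015,-0,0,0,-0.121],[-0.53,0.0067,0.0023,-0,0,0,-0.121],[-0.53,0.0064,0.0031,-0,0,0,-0.121],[-0.53,0.006,0.0039,-0,0,0,-0.121],[-0.53,0.0054,0.0046,-0,0,0,-0.121],[-0.53,0,-0,0.035,0,0,-0],[-0.53,0,-0,0.035,0,0,-0]]
```

The hand stands 77 mm from the rail (65 mm cast plus 11 mm half pad), which agrees with the heel being flush. Now I'll move round to the right side.

Emit:
apply_moves(
  series=[
    [[-0.3,0,0.011,0,0,0,0],[-0.3,0,0.011,0,0,0,0],[-0.53,0,0,-0.044,0,0,0],[-0.53,0,0,-0.044,0,0,0],[-0.53,0.005,-0.005,0,0,0,-0.121],[-0.53,0.006,-0.004,0,0,0,-0.121],[-0.53,0.006,-0.0035,0,0,0,-0.121],[-0.53,0.0065,-0.0025,0,0,0,-0.121],[-0.53,0.007,-0.002,0,0,0,-0.121],[-0.53,0.007,-0.001,0,0,0,-0.121],[-0.53,0.007,0,0,0,0,-0.121],[-0.53,0.007,0.0005,0,0,0,-0.121],[-0.53,0.007,0.0015,0,0,0,-0.121],[-0.53,0.0065,0.0025,0,0,0,-0.121],[-0.53,0.0065,0.003,0,0,0,-0.121],[-0.53,0.006,0.004,0,0,0,-0.121],[-0.53,0.0055,0.0045,0,0,0,-0.121],[-0.53,0,0,0.025,0,0,0],[-0.53,0,0,0.025,0,0,0],[-0.53,0,0,0,0,0,0]],
  ],
)

```text
t: 8.2
ee_pos: [0.6416, -0.0836, 0.2168]
tcp_rot: [0.999, 0.037, -0.003, -0.001]
force: [-0.9, -0.4, -0.8]
finger_gap: 0.02
```

```bash
python3 - <<'E'
from h import *
A=np.array([.6604,.1596]);t=.0735
R=np.array([[np.cos(t),-np.sin(t)],[np.sin(t),np.cos(t)]])
p,s=pose();print(p,s['force'],s['finger_gap']);print('rel',R.T@(p[:2]-A))
w=env.capture('wrist')[:, 110:530];a=env.capture('side')[130:300,200:400];a=cv2.resize(a,None,fx=1.9,fy=1.9)
b=np.zeros((400,800,3),np.uint8);b[:,:420]=w;b[:323,420:800]=a
save('s3',b)
E
```

```text
[ 0.64164917 -0.08363373  0.21676545  0.07328761] [-0.85762917 -0.36523009 -0.80461413] 0.019993747713693853
rel [-0.03656179 -0.24120008]
```

View pics/s3.png

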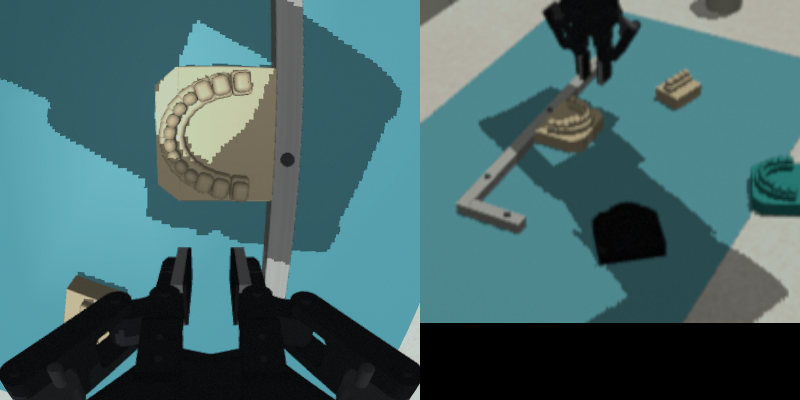

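Emit:
apply_moves(
  series=[
    [[-0.53,0,0,0.017,0,0,0],[-0.53,0,0,0.017,0,0,0],[-0.53,0,-0.007,0,0,0,0],[-0.53,0,-0.007,0,0,0,0],[-0.53,0,-0.004,0,0,0,0],[-0.53,0,-0.005,0,0,0,0],[-0.53,0,-0.006,0,0,0,0],[-0.53,0,-0.006,0,0,0,0],[-0.53,0,-0.006,0,0,0,0],[-0.53,0,-0.006,0,0,0,0]],
  ],
)

```text
t: 9.3
ee_pos: [0.6405, -0.037, 0.1872]
tcp_rot: [0.999, 0.037, 0.0, 0.0]
force: [-0.4, -3.7, 1.5]
finger_gap: 0.0202
```

```bash
python3 - <<'E'
from h import *
A=np.array([.6604,.1596]);t=.0735
R=np.array([[np.cos(t),-np.sin(t)],[np.sin(t),np.cos(t)]])
p,s=pose();print(p,s['force'],s['finger_gap']);print('rel',R.T@(p[:2]-A))
w=env.capture('wrist')[:, 110:530]
save('s4',w)
E
```

```text
[ 0.64049307 -0.03700377  0.18717345  0.07355171] [-0.43143889 -3.68067098  1.48994952] 0.020204827816855973
rel [-0.03429055 -0.19461111]
```

View pics/s4.png

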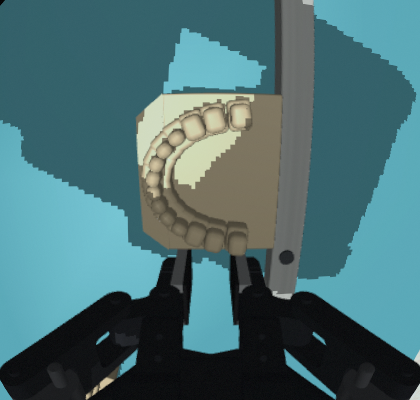

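Both fingers bear on the side and the heel stays along the rail. Continuing.

Emit:
apply_moves(
  series=[
    [[-0.53,0,-0.006,0,0,0,0],[-0.53,0,-0.006,0,0,0,0],[-0.53,0,-0.006,0,0,0,0],[-0.53,0,-0.006,0,0,0,0],[-0.53,0,-0.006,0,0,0,0],[-0.53,0,-0.006,0,0,0,0],[-0.53,0,-0.006,0,0,0,0],[-0.53,0,-0.006,0,0,0,0],[-0.53,0,-0.006,0,0,0,0],[-0.53,0,-0.006,0,0,0,0],[-0.53,0,-0.006,0,0,0,0],[-0.53,0,-0.006,0,0,0,0],[-0.53,0,-0.006,0,0,0,0],[-0.53,0,-0.006,0,0,0,0],[-0.53,0,-0.006,0,0,0,0],[-0.53,0,-0.004,0,0,0,0]],
  ],
)

```text
t: 10.95
ee_pos: [0.6333, 0.0571, 0.1866]
tcp_rot: [0.999, 0.037, -0.0, -0.0]
force: [-0.4, -3.4, 3.3]
finger_gap: 0.0202
```

```bash
python3 - <<'E'
from h import *
A=np.array([.6604,.1596]);t=.0735
R=np.array([[np.cos(t),-np.sin(t)],[np.sin(t),np.cos(t)]])
p,s=pose();print(p,s['force'],s['finger_gap']);print('rel',R.T@(p[:2]-A))
w=env.capture('wrist')[:, 110:530]
save('s5',w)
E
```

```text
[0.63330025 0.05713494 0.18664233 0.07378471] [-0.36032581 -3.39465391  3.25574995] 0.02021425924804338
rel [-0.03455099 -0.10019838]
```

View pics/s5.png

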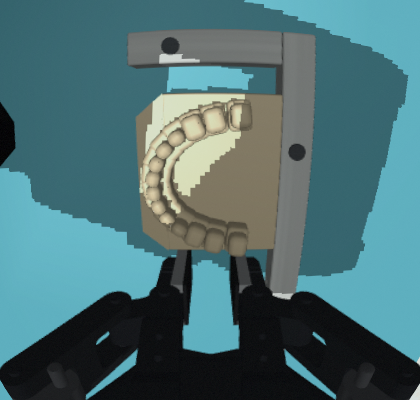

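About 14 mm short of the short rail, square to it and still along the long rail.

Emit:
apply_moves(
  series=[
    [[-0.53,0,-0.005,0,0,0,0],[-0.53,0,-0.005,0,0,0,0],[-0.53,0,-0.001,0,0,0,0],[-0.53,0,-0.001,0,0,0,0],[-0.53,0,-0.001,0,0,0,0],[-0.53,0,-0.001,0,0,0,0]],
  ],
)

```text
t: 11.6
ee_pos: [0.6323, 0.0704, 0.1865]
tcp_rot: [0.999, 0.037, -0.0, -0.0]
force: [0.5, -2.4, 1.0]
finger_gap: 0.0203
```

Emit:
apply_moves(
  series=[
    [[-0.53,0,-0.001,0,0,0,0],[-0.53,0,-0.001,0,0,0,0]],
  ],
)

```text
t: 11.8
ee_pos: [0.6323, 0.0714, 0.1866]
tcp_rot: [0.999, 0.037, -0.0, 0.001]
force: [0.4, -10.4, 0.1]
finger_gap: 0.0199
```

```bash
python3 - <<'E'
from h import *
A=np.array([.6604,.1596]);t=.0735
R=np.array([[np.cos(t),-np.sin(t)],[np.sin(t),np.cos(t)]])
p,s=pose();print('rel',R.T@(p[:2]-A))
h=A+R@[-.097,-.0375];b=p[:2]+R@[0,-.02]
rows(p,[(*b,p[2],p[3],2),(*b,.27,p[3],2),(*h,.27,t-np.pi/2,13),(*h,.182,t-np.pi/2,3)],-.3)
E
```

```text
rel [-0.03452878 -0.08589366]
[[-0.3,-0,0.01,-0,0,0,-0],[-0.3,-0,0.01,-0,0,0,-0],[-0.3,-0,0,-0.0417,0,0,-0],[-0.3,-0,0,-0.0417,0,0,-0],[-0.3,-0.0048,-0.0053,-0,0,0,0.1208],[-0.3,-0.0054,-0.0046,-0,0,0,0.1208],[-0.3,-0.0059,-0.004,-0,0,0,0.1208],[-0.3,-0.0064,-0.0032,-0,0,0,0.1208],[-0.3,-0.0067,-0.0024,-0,0,0,0.1208],[-0.3,-0.0069,-0.0016,-0,0,0,0.1208],[-0.3,-0.0071,-0.0008,-0,0,0,0.1208],[-0.3,-0.0071,0.0001,-0,0,0,0.1208],[-0.3,-0.0071,0.001,-0,0,0,0.1208],[-0.3,-0.0069,0.0018,-0,0,0,0.1208],[-0.3,-0.0066,0.0026,-0,0,0,0.1208],[-0.3,-0.0063,0.0034,-0,0,0,0.1208],[-0.3,-0.0058,0.0041,-0,0,0,0.1208],[-0.3,-0,0,0.0293,0,0,-0],[-0.3,-0,0,0.0293,0,0,-0],[-0.3,-0,0,0.0293,0,0,-0]]
```

Emit:
apply_moves(
  series=[
    [[-0.53,0,0.011,0,0,0,0],[-0.53,0,0.011,0,0,0,0],[-0.3,0,0,-0.042,0,0,0],[-0.3,0,0,-0.042,0,0,0],[-0.3,-0.005,-0.0055,0,0,0,0.121],[-0.3,-0.0055,-0.0045,0,0,0,0.121],[-0.3,-0.006,-0.004,0,0,0,0.121],[-0.3,-0.0065,-0.003,0,0,0,0.121],[-0.3,-0.0065,-0.0025,0,0,0,0.121],[-0.3,-0.007,-0.0015,0,0,0,0.121],[-0.3,-0.007,-0.001,0,0,0,0.121],[-0.3,-0.007,0,0,0,0,0.121],[-0.3,-0.007,0.001,0,0,0,0.121],[-0.3,-0.007,0.002,0,0,0,0.121],[-0.3,-0.0065,0.0025,0,0,0,0.121],[-0.3,-0.0065,0.0035,0,0,0,0.121],[-0.3,-0.006,0.004,0,0,0,0.1205],[-0.3,0,0,0.025,0,0,0],[-0.3,0,0,0.025,0,0,0],[-0.3,0,0,0,0,0,0]],
  ],
)

```text
t: 13.8
ee_pos: [0.5646, 0.1141, 0.2174]
tcp_rot: [0.732, -0.681, -0.003, 0.002]
force: [-0.3, -0.3, -0.2]
finger_gap: 0.0297
```

```bash
python3 - <<'E'
from h import *
A=np.array([.6604,.1596]);t=.0735
R=np.array([[np.cos(t),-np.sin(t)],[np.sin(t),np.cos(t)]])
p,s=pose();print(p,s['force'],s['finger_gap']);print('rel',R.T@(p[:2]-A))
w=env.capture('wrist')[:, 110:530]
save('s6',w)
E
```

```text
[ 0.56458167  0.11410219  0.21737027 -1.4995446 ] [-0.26572171 -0.2961321  -0.17532189] 0.029709400245469524
rel [-0.09890071 -0.03833866]
```

View pics/s6.png

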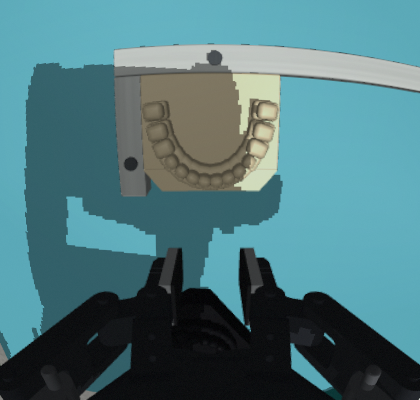

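The cast sits in the corner. A gentle seating push on the front will close any heel gap.

Emit:
apply_moves(
  series=[
    [[-0.3,0,0,0.017,0,0,0],[-0.3,0,0,0.017,0,0,0],[-0.3,0,-0.006,0,0,0,0],[-0.3,0,-0.006,0,0,0,0],[-0.3,0,-0.005,0,0,0,0],[-0.3,0,-0.002,0,0,0,0],[-0.3,0,-0.001,0,0,0,0],[-0.3,0,-0.001,0,0,0,0],[-0.3,0,-0.001,0,0,0,0]],
  ],
)

```text
t: 14.75
ee_pos: [0.5867, 0.116, 0.1874]
tcp_rot: [0.732, -0.681, -0.003, 0.003]
force: [-16.7, -3.0, 15.1]
finger_gap: 0.0299
```

Emit:
apply_moves(
  series=[
    [[-0.3,0,-0.001,0,0,0,0],[-0.3,0,-0.001,0,0,0,0]],
  ],
)

```text
t: 14.95
ee_pos: [0.5874, 0.1162, 0.187]
tcp_rot: [0.732, -0.681, -0.004, 0.005]
force: [-22.7, -4.0, 18.6]
finger_gap: 0.0302
```

Firm contact. I'll retreat, lift well clear and check from above.

Emit:
apply_moves(
  series=[
    [[-0.3,0,0.01,0,0,0,0],[-0.3,0,0.015,0,0,0,0],[-0.3,0,0.005,-0.04,0,0,0],[-0.3,0,0,-0.045,0,0,0],[-0.3,0,0.02,-0.045,0,0,0],[-0.3,0.03,0.03,-0.02,0,0,0],[-0.3,0.03,0.03,0,0,0,0],[-0.3,0.04,0.02,0,0,0,0],[-0.3,0.045,0,0,0,0,0],[-0.3,0.045,0,0,0,0,0],[-0.3,0.045,0,0,0,0,0],[-0.3,0.045,0,0,0,0,0],[-0.3,0.045,0,0,0,0,0],[-0.3,0,0,0,0,0,0],[-0.3,0,0,0,0,0,0]],
  ],
)

```text
t: 16.45
ee_pos: [0.484, -0.2183, 0.3374]
tcp_rot: [0.731, -0.682, 0.001, -0.0]
force: [0.1, 0.1, -0.4]
finger_gap: 0.0297
```

```bash
python3 - <<'E'
from h import *
np.set_printoptions(precision=4,suppress=True)
p,s=pose();print(p,s['force'])
P={}
im=env.capture('top');ci=env.camera_info('top')
for l,n,parts,p0 in(('angle',(315,135),ANG,(.66,.16,.073)),('cast',(268,150),CAST,(.63,.12,.07))):
    m=masks('top',l,n)
    if m is None: print('no',l);continue
    P[l],f=fit([(ci,m)],parts,p0);print(l,P[l],f)
if len(P)==2: print('rel',rel(P['cast'],P['angle']))
for l in('part_cast','bowl','cup'): print(l,[toz(ci,d['position'],0)[:2] for d in env.pinpoint('top',l)[:1]])
b=cv2.resize(im[100:240,220:420],None,fx=4,fy=4,interpolation=cv2.INTER_CUBIC);save('end',b)
E
```

```text
[ 0.484  -0.2183  0.3374 -1.5014] [ 0.0815  0.0526 -0.3928]
angle [0.6605 0.1599 0.0716] 0.1123817041516304
cast [0.6304 0.1186 0.0677] 0.04926801845431328
rel [-32.9735 -39.021   -0.2273]
part_cast [array([ 0.553 , -0.1508])]
bowl [array([0.4035, 0.3613])]
cup [array([ 0.6096, -0.4234])]
```

View pics/end.png

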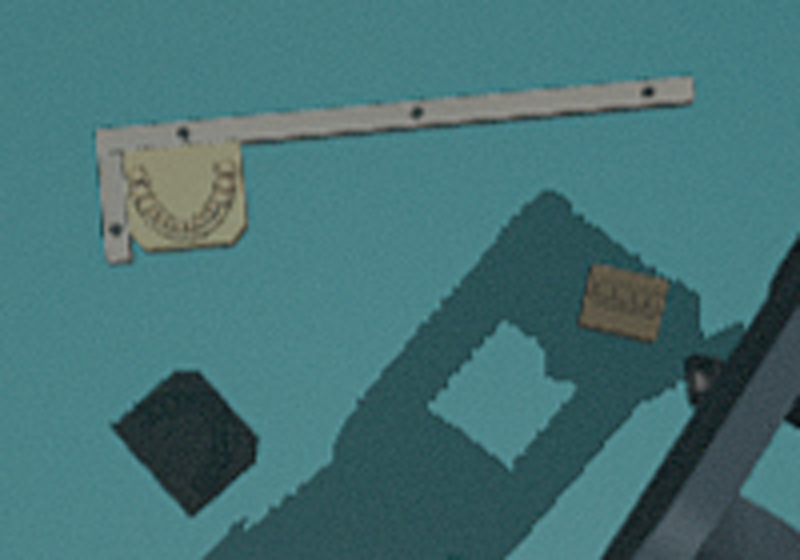

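```bash
python3 -c "
from station import env
print(env.hand_in())"
```

```text
the job is handed in; nothing more can be done
None
```

The full-arch cast is in the corner of the locating angle, and I handed the job in at about 16.7 s. `hand_in` reports no verdict.

**What I did:** I pushed the front face with two part-open fingertips, turning the cast about 22° on the way, until the heel met the long rail. Then I pushed its side along that rail into the short rail, gave the front a light seating push (about 23 N along the push), and withdrew the hand.

**Last checks (top camera, relative to the angle):**

| Check | Measured | Limit |
|---|---|---|
| Heel to long rail | about 0.5 mm | 3.5 mm |
| Side to short rail | about 1.5 mm | 3.5 mm |
| Turn from the rails | about 0.2° | 3° |

- **Contact:** pushing force rose at both rails with the hand where a flush cast would put it.
- **Hand:** it is clear, with the wrist force back near zero.
- **Small cast:** it is at the same place in the picture as at the start, to within a pixel. The network's point for it differs by about 8 mm from the first reading, which I put down to its scatter in the arm's shadow.
- **Bowl and cup:** the hand was never near them. Their network points moved about 9 mm and 4 mm between readings, which I also take as scatter, because I did not check them against a picture.

**What disagreed:** at the start, the side camera's mask for the cast gave no usable fit (probably a look-alike), so I relied on the top camera for the cast's position. The 1.5 mm side gap is within that camera's error, as the contact readings suggested it was touching.

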